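# Crank the walnuts out of the tipping tin

## Task

Turn the hand crank on the tipping stand clockwise until the biscuit tin has tipped over and all four walnuts have rolled out into the green dish, then crank it back until the empty tin stands upright again. Work only by the crank: do not touch the tin or the walnuts, and leave the dish, wooden mould, saucer and tongs where they are.

Things in the scene. Friction and masses are not known exactly. Their poses are not given: they have to be found in the camera images.
- crank (a joint): Hand crank on top of the blue gearbox, turning about a vertical axis. Value in rad, 0 to 8.0 (about one and a quarter turns), growing as the crank turns clockwise seen from above; starts between 0.1 and 0.6. Drives the tin through a 3.5 to 1 gear that stays where it is left. Turning it takes about 2 N at the grip.
- crank_grip (a point): Middle of the red flat grip standing at the end of the crank arm: 34 mm long along the arm, 14 mm thick across it, 44 mm tall, fixed to the arm (it does not spin). This point is 24 mm above the arm's top, 20 mm below the grip's top, 55 mm from the crank's axis, 230 mm above the marble. x points outward along the arm, z up; the flat faces look along y.
- crank_axis (a point): Point on the crank's vertical axis at the height of point crank_grip; fixed to the stand. The hub and arm lie below it (arm top 24 mm lower); above it is clear.
- tipper: Blue metal tipping stand, fixed: origin on the marble under the tin's pivot. Its +x is the side to which the tin tips, its +y side carries the gearbox (50 x 60 x 175 mm, centred 80 mm along +y) with the crank on top. With the crank value at 0 the crank arm points along the stand's +x; at value v it has turned clockwise by v.
- tin: Open aluminium tin, 76 x 84 x 90 mm outside, walls 4 mm, on a horizontal pivot in the stand; origin on the pivot, 120 mm above the marble, 38 mm above the tin's underside; z points to its mouth. Tips toward the stand's +x by crank value / 3.5: upright at crank 0 (a stop lies just below), 2.3 rad at the far end; the nuts roll out at about 1.8 to 2 rad. Not to be touched.
- dish: Green glass candy dish, round, 160 mm across, 42 mm high, standing loose under the tin's pouring side, about 105 mm from the pivot; origin at the centre of its underside.
- mould: Wooden maamoul mould lying on the marble: round head 76 mm across, 28 mm high, with a flat handle, 183 mm long overall; origin under the middle, head toward +x. Bystander.
- saucer: Blue ceramic saucer, 116 mm across, 18 mm high; origin under its centre. Bystander.
- tongs: Stainless tongs, 168 mm long, 60 mm wide, 10 mm thick, lying on a round cork trivet 180 mm across, 8 mm thick; origin under the middle. Bystander.
- walnut0: Walnut, about 28 mm across, 12 g; origin at its centre. One of four, loose in the tin at the start.
- walnut1: Walnut, about 28 mm across, 12 g; origin at its centre. As walnut0.
- walnut2: Walnut, about 28 mm across, 12 g; origin at its centre. As walnut0.
- walnut3: Walnut, about 28 mm across, 12 g; origin at its centre. As walnut0.
There are look-alikes about, which are no part of the job. Of the things that look like the dish, the smaller one is meant.

How it is judged:
On the way, in this order (a step that is already met when the one before it is completed fails the run):
1. all four walnuts lie in the green dish, the tin tipped well over (horizontal distance between each of walnut0, walnut1, walnut2, walnut3 and dish below 0.072 m and height (world z) of each of walnut0, walnut1, walnut2, walnut3 below 0.06 m and angle between tin's own z axis and vertical above 1.2 rad), for 0.2 s.
2. the tin is back upright, the walnuts still in the dish (angle between tin's own z axis and vertical below 0.15 rad and horizontal distance between each of walnut0, walnut1, walnut2, walnut3 and dish below 0.072 m and height (world z) of each of walnut0, walnut1, walnut2, walnut3 below 0.06 m), for 0.2 s.
At the end, for the whole second after the job is handed in: All four walnuts lie at rest in the green dish (each centre within 72 mm of the dish's centre and below 60 mm), the tin stands upright within 0.15 rad, and the crank is at rest (all of step 2 and velocity of joint crank between -0.1 and 0.1 rad/s and linear speed of each of walnut0, walnut1, walnut2, walnut3 below 0.03 m/s); the robot touches nothing.
It fails at once if the robot touches the tin (contact force between any of the arm, the fingers and tin above 1 N).
It fails at once if the robot touches a walnut (contact force between any of the arm, the fingers and walnut0 above 0.5 N or contact force between any of the arm, the fingers and walnut1 above 0.5 N or contact force between any of the arm, the fingers and walnut2 above 0.5 N or contact force between any of the arm, the fingers and walnut3 above 0.5 N).
It fails at once if the dish, mould, saucer or tongs are moved more than 30 mm (distance of any of dish, mould, saucer, tongs from where it was at the start of the episode above 0.03 m).
It also fails if it takes over 72 s, if anything falls off the work surface, if the arm or the gripper's body presses on something with over 40 N, if the wrist force passes 120 N, or if a joint passes its speed limit or range.

## Robot

A 6-joint arm with a two-finger parallel gripper is mounted at the origin on the work surface. World frame = base frame: x ahead of the robot, y to its left, z up, the work surface at z = 0. Lengths are in m, angles in rad, forces in N, time in s.
With the tool pointing down it reaches from about 0.375 to 0.975 m from the base axis. Payload 3.8 kg.
Tool frame: the origin (TCP) lies midway between the tips of the shut fingers; the grasp point (between the pads) lies 19 mm behind it; z points along the fingers, y is the line along which they close (so a half turn about z gives the same grasp; the last joint's range is limited). The gripper opens to 85 mm and grips with 20 to 120 N. Pads are 22 mm wide; open, the fingers measure 114 mm over their backs; the gripper's body (76 mm by 85 mm) begins 54 mm behind the grasp point. The pads swing forward as they close: fully open they stand 13 mm farther back than shut.
Start: joints at [1.143, 0.264, 1.604, -0, 1.274, -0.037], TCP at [0.257, 0.624, 0.231] pointing down, gripper open.
Joint ranges: [-2.63, 2.63], [-0.94, 2.18], [0.31, 2.57], [-1.31, 4.45], [0, 2.66], [-2.55, 2.55]. Speed limits (rad/s): [2.57, 2.57, 3.14, 3.14, 3.14, 3.14].

## Interface

Orientations are given as a rotation vector (axis times angle).
In Python, from workcell import read_state, vision, ticket gives the robot as it stands. The module is installed in compiled form; this text tells all that it offers.
- The arm moves only by the tool jog_arm, never from a script. Its arguments are lists of equal length, an entry for each row: "turn": the turn, a rotation vector about the tool's x, y, z in rad, a list of three; "delta_pos": the shift along the tool's x, y, z in m, a list of three; "gripper": the finger opening in m, from 0 to 0.0854. In form: {"turn": [[rx, ry, rz], ...], "delta_pos": [[dx, dy, dz], ...], "gripper": [gripper, ...]}. A call has 1 to 20 rows; each row shifts and turns the commanded pose from where the row before left it, along the tool's axes as they then stand; what a row does not reach is not made up. A row lasts 1/12 s, in which the tool goes at most 41.7 mm and 7.16 degrees, less where a joint would pass 70% of its speed; a pose out of reach is approached as far as the arm can. A call with a gripper value outside its range is refused whole. The fingers move at their own pace and stop on an object; "grip_force" is the grip in N (left out, the last holds). Time passes only in rows, so rows that do not move let the fingers close. It gives the time, the measured TCP pose, the force, the opening and the grip force at its end, in the units of the state.
- read_state(): the state, without advancing time (a new reading comes with each control period).
- vision.read_camera(name): name is "side" or "top" or "wrist"; returns the picture (420x560x3 uint8, red, green, blue); there is no depth.
- vision.calibration(name): a dict with "vfov" (degrees; the focal length in pixels is half the picture's height over the tangent of half this angle, whatever the lens; pixels are square), "cx", "cy" (the principal point, pixels), "R" (3x3) and "t" (3): a world point X has camera coordinates R X + t; the wrist camera has in their place "mount" (4x4, takes a point from camera to tool coordinates, whose origin is the TCP and whose axes are the flange's). Camera axes: x right, y down, z forward; pixel columns grow to the right and rows downward; lengths in m; the calibration is good to about 2 mm. A picture is of the moment at which its call begins: read the wrist's pose just before it. calibration takes no time and is no camera call.
- ticket.finish_job(): hands the job in; it is judged then, once.
The state is a dict: "time": time; "q": joint angles; "joint_vel": joint speeds; "joint_torque": joint torques, N m; "tool_pos": TCP position; "tcp_rot": TCP orientation; "wrist_force": force on the tool from outside, world axes, zero at the start; "torque": the same for the moment, N m; "width": opening from 0.0 (shut) to 1.0 (fully open); "grip_force": force on a finger pad.
Only numpy, scipy, OpenCV 4.12 (cv2) and the standard library are available. Lean on these libraries where they do the work, as an engineer would, in place of code of your own. Each camera call takes 0.05 s, during which the arm holds its last target. There are 200 camera calls.

## Working session

There is one attempt and no reset: what is moved stays moved. The work goes in short steps, Python scripts to look and compute and a tool call to move; the robot and the scene stay as the last step left them, time stands still between calls to the robot, and variables do not carry over. Pictures are saved under pics/ and viewed, at most 10 in all, crops included, and the job is handed in when it is done.

Besides the shell and the picture viewer there is one more tool, called after "Emit:" as name(argument=value, ...) on one line, values as JSON. jog_arm: Moves the arm, as the interface text tells. Its arguments: {"type":"object","properties":{"turn":{"type":"array","items":{"type":"array","items":{"type":"number"}}},"delta_pos":{"type":"array","items":{"type":"array","items":{"type":"number"}}},"gripper":{"type":"array","items":{"type":"number"}},"grip_force":{"type":"number"}},"required":["turn","delta_pos","gripper"]}

```bash
mkdir -p pics; cat > h.py <<'E'
import numpy as np, cv2
from workcell import read_state, vision, ticket
def grab(n,f):
    im=vision.read_camera(n); cv2.imwrite(f'pics/{f}.png',im[:,:,::-1]); return im
def ray(n,u,v):
    c=vision.calibration(n); f=210/np.tan(np.radians(c['vfov'])/2)
    d=np.array([(u-c['cx'])/f,(v-c['cy'])/f,1]); R=np.array(c['R']); t=np.array(c['t'])
    return -R.T@t, R.T@d
def plane(n,u,v,z):
    o,d=ray(n,u,v); return o+d*(z-o[2])/d[2]
E
python3 - <<'E'
from h import *
grab('top','t1');grab('side','s1')
s=read_state();print(s['time'],s['tool_pos'],s['tcp_rot'])
for n in('top','side'):print({k:(np.round(v,3).tolist()) for k,v in vision.calibration(n).items() if not isinstance(v,str)}, vision.calibration(n).get('lens'))
E
```

```text
0.1 [0.25685777 0.62348004 0.23006234] [-0.60986032 -3.08137002  0.00319591]
{'vfov': 57.557, 'cx': 278.08, 'cy': 202.096, 'R': [[-0.012, -1.0, 0.011], [-0.989, 0.01, -0.15], [0.15, -0.012, -0.989]], 't': [-0.0, 0.522, 1.101]} None
{'vfov': 50.687, 'cx': 278.267, 'cy': 212.861, 'R': [[0.997, -0.08, 0.009], [-0.038, -0.568, -0.822], [0.071, 0.819, -0.57]], 't': [-0.517, 0.141, 1.262]} None
```

View pics/t1.png

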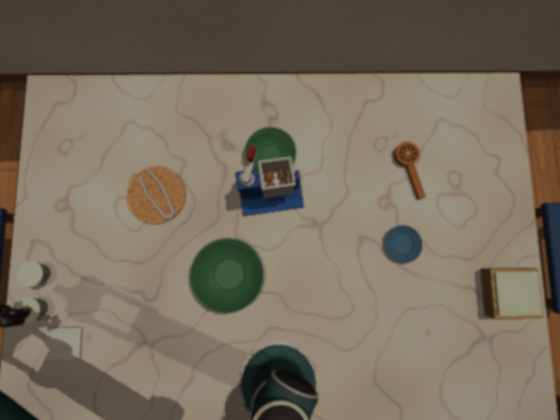

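View pics/s1.png

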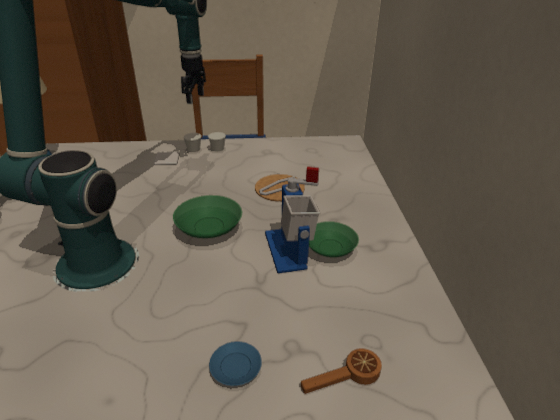

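The top view shows the stand at about (270,190) with world x up and y to the left. The red grip is at (252,153) and the hub at about (247,175). The small dish at (270,150) is the one meant, and the look-alike is at (227,275). In the side view the red grip is at (312,174). Next I'll measure the grip and the axis.

```bash
python3 - <<'E'
from h import *
cs={}
for n,f in(('top','t1'),('side','s1')):
    hsv=cv2.cvtColor(cv2.imread(f'pics/{f}.png'),cv2.COLOR_BGR2HSV)
    m=((hsv[...,0]<6)|(hsv[...,0]>174))&(hsv[...,1]>190)&(hsv[...,2]>70)
    k,l,st,c=cv2.connectedComponentsWithStats(m.astype(np.uint8))
    for i in range(1,k):
        if st[i,4]>25: print(n,st[i],c[i])
    i=1+np.argmax(st[1:,4]); cs[n]=c[i]; print('plane',plane(n,*c[i],.23))
    b=((hsv[...,0]>105)&(hsv[...,0]<122)&(hsv[...,1]>150)).astype(np.uint8)
    if n=='top':
        k,l,st,c=cv2.connectedComponentsWithStats(b)
        for i in range(1,k):
            if st[i,4]>100:
                r=cv2.minAreaRect(np.argwhere(l==i)[:,::-1].astype(np.float32)); print('blue',st[i],r); 
                for p in cv2.boxPoints(r): print(p,plane('top',*p,0.0)[:2],plane('top',*p,0.175)[:2])
o1,d1=ray('top',*cs['top']);o2,d2=ray('side',*cs['side'])
A=np.c_[d1,-d2];s=np.linalg.lstsq(A,o2-o1,rcond=None)[0];p,q=o1+d1*s[0],o2+d2*s[1];print(p,q)
im=cv2.imread('pics/t1.png')[120:225,215:315]
a=cv2.resize(im,None,fx=5,fy=5,interpolation=cv2.INTER_CUBIC)
cv2.imwrite('pics/c1.png',a)
E
```

```text
top [248 146   7  13  63] [251.07936508 152.01587302]
plane [0.62129722 0.06343196 0.23      ]
blue [ 238  170   64   44 1083] ((268.75518798828125, 189.16207885742188), (42.03462600708008, 60.322566986083984), 82.05652618408203)
[235.97879 172.5146 ] [0.6221223  0.12403416] [0.58145639 0.10669882]
[295.72256 164.17827] [ 0.64716393 -0.06282599] [ 0.60274002 -0.0521193 ]
[301.5316  205.80956] [ 0.51525171 -0.07830711] [ 0.49062383 -0.06527717]
[241.78781 214.14589] [0.4912738  0.10559837] [0.47024427 0.09102968]
side [307 167  11   4  27] [312.37037037 168.66666667]
plane [0.62022847 0.09301669 0.23      ]
[0.61624064 0.06240414 0.24752175] [0.61490594 0.06242113 0.24713756]
```

View pics/c1.png

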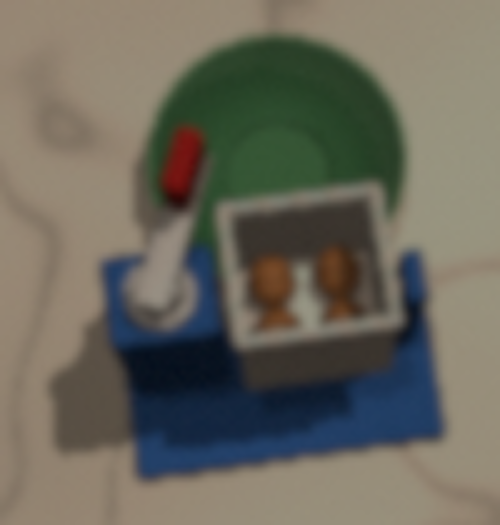

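The crop shows the red grip centred near crop (183,165), which is full-image (251.6,153). The hub is near crop (162,292), full-image (247.3,178.4). The stand is yawed slightly clockwise in the image, and the walnuts are in the tin.

```bash
python3 - <<'E'
from h import *
from scipy.spatial.transform import Rotation as Ro
g=plane('top',251.2,152.2,.247); h=plane('top',247.2,178.4,.195)
print(g,h,np.linalg.norm((g-h)[:2]),np.arctan2(*(g-h)[1::-1]))
# stand yaw: gearbox top front edge, base rear edge
for a,b,z in(((236.2,172.5),(256.5,169.6),.175),((243,215.5),(303,207),0.)):
    e=plane('top',*b,z)-plane('top',*a,z); print('minus y edge yaw',np.arctan2(e[0],-e[1]),np.linalg.norm(e))
s=read_state();R=Ro.from_rotvec(s['tcp_rot']).as_matrix();print(R.round(3))
E
```

```text
[0.61591775 0.06213643 0.247     ] [0.56093784 0.07560027 0.195     ] 0.056604465876467905 -0.24016015641770846
minus y edge yaw 0.1365648764050233 0.054290830818506365
minus y edge yaw 0.13163635632059856 0.18624416821042988
[[-0.925  0.381 -0.001]
 [ 0.381  0.925 -0.002]
 [ 0.    -0.002 -1.   ]]
```

The arm angle is about -0.24 rad, the axis is at about (0.562, 0.0755), and the 55 mm radius agrees. With a stand yaw of +0.134, the crank value is about 0.37.

Emit:
jog_arm(turn=[[0,0,0],[0,0,0],[0,0,0],[0,0,0],[0,0,0],[0,0,0],[0,0,0],[0,0,0],[0,0,0],[0,0,0],[0,0,0],[0,0,0],[0,0,0],[0,0,0],[0,0,0],[0,0,0],[0,0,0],[0,0,0],[0,0,-0.075],[0,0,-0.075]], delta_pos=[[-0.0303,-0.0212,-0.005],[-0.0303,-0.0212,-0.005],[-0.0303,-0.0212,-0.005],[-0.0303,-0.0212,-0.005],[-0.0303,-0.0212,-0.005],[-0.0303,-0.0212,-0.005],[-0.0303,-0.0212,-0.005],[-0.0303,-0.0212,-0.005],[-0.0303,-0.0212,-0.005],[-0.0303,-0.0212,-0.005],[-0.0303,-0.0212,-0.005],[-0.0303,-0.0212,-0.005],[-0.0303,-0.0212,-0.005],[-0.0303,-0.0212,-0.005],[-0.0303,-0.0212,-0.005],[-0.0303,-0.0212,-0.005],[-0.0303,-0.0212,-0.005],[-0.0303,-0.0212,-0.005],[0,0,0],[0,0,0]], gripper=[0.085,0.085,0.085,0.085,0.085,0.085,0.085,0.085,0.085,0.085,0.085,0.085,0.085,0.085,0.085,0.085,0.085,0.085,0.085,0.085], grip_force=30)

```text
time: 1.77
tool_pos: [0.617, 0.061, 0.3207]
tcp_rot: [-0.378, -3.118, 0.001]
wrist_force: [0.1, -0.0, -0.1]
width: 0.995
grip_force: 0.0
```

```bash
cat >> h.py <<'E'
from scipy.spatial.transform import Rotation as Ro
def wr(f):
    s=read_state(); im=grab('wrist',f); c=vision.calibration('wrist'); M=np.array(c['mount'])
    T=np.eye(4);T[:3,:3]=Ro.from_rotvec(s['tcp_rot']).as_matrix();T[:3,3]=s['tool_pos']
    W=T@M; foc=210/np.tan(np.radians(c['vfov'])/2)
    def pl(u,v,z):
        d=W[:3,:3]@np.array([(u-c['cx'])/foc,(v-c['cy'])/foc,1]);return W[:3,3]+d*(z-W[2,3])/d[2]
    return im,pl,s
E
python3 - <<'E'
from h import *
im,pl,s=wr('w1')
R=Ro.from_rotvec(s['tcp_rot']).as_matrix()
print(s['time'],s['q'],s['tool_pos'],np.arctan2(R[1,0],R[0,0]),R[2])
hsv=cv2.cvtColor(im,cv2.COLOR_RGB2HSV)
m=((hsv[...,0]<6)|(hsv[...,0]>174))&(hsv[...,1]>190)&(hsv[...,2]>60)
k,l,st,c=cv2.connectedComponentsWithStats(m.astype(np.uint8))
for i in range(1,k):
    if st[i,4]>100:
        r=cv2.minAreaRect(np.argwhere(l==i)[:,::-1].astype(np.float32));print(st[i],r)
        for p in cv2.boxPoints(r):print(p,pl(*p,.25))
E
```

```text
1.7667 [ 5.85232672e-02  1.19448235e-01  1.61162265e+00 -2.53924674e-04
  1.41129636e+00 -1.27110351e+00] [0.6169509  0.06100264 0.32071039] 2.9004633746716912 [ 6.66063958e-04 -4.68178130e-04 -9.99999669e-01]
[272 199  17  42 346] ((279.53814697265625, 219.66082763671875), (15.484012603759766, 41.048526763916016), 2.602562189102173)
[270.8722  239.81238] [0.62780051 0.05436614 0.25      ]
[272.73608 198.80618] [0.59801664 0.06321508 0.25      ]
[288.2041  199.50928] [0.60109443 0.0736238  0.25      ]
[286.3402  240.51547] [0.63102762 0.06520567 0.25      ]
```

View pics/w1.png

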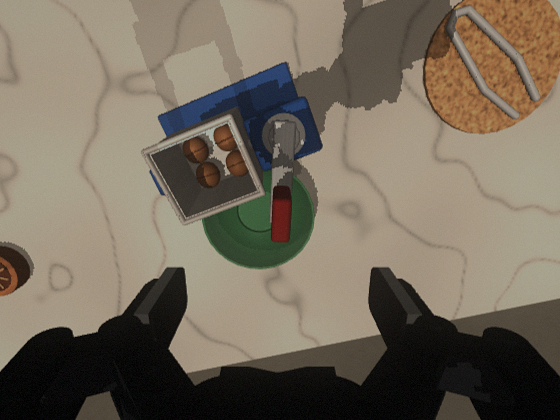

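The wrist view shows the grip centred at about (280,220) between the open fingers (roughly 175 to 380 px), with the arm along the tool x axis. The hub is at (283,132) and the four nuts are in the tin. The grip centre comes out at about (0.614, 0.063), so I'll descend and close.

Emit:
jog_arm(turn=[[0,0,0.02],[0,0,0],[0,0,0],[0,0,0],[0,0,0],[0,0,0],[0,0,0],[0,0,0],[0,0,0],[0,0,0],[0,0,0],[0,0,0],[0,0,0]], delta_pos=[[0.003,0.001,0.005],[0,0,0.025],[0,0,0.025],[0,0,0.025],[0,0,0.025],[0,0,0],[0,0,0],[0,0,0],[0,0,0],[0,0,0],[0,0,0],[0,0,0],[0,0,0]], gripper=[0.085,0.085,0.085,0.085,0.085,0.085,0,0,0,0,0,0,0], grip_force=30)

```text
time: 2.9
tool_pos: [0.6142, 0.0654, 0.2178]
tcp_rot: [0.409, 3.112, 0.001]
wrist_force: [0.1, 0.8, 3.5]
width: 0.156
grip_force: 31.9
```

Emit:
jog_arm(turn=[[0,0,0.1],[0,0,0.1],[0,0,0.1],[0,0,0.1],[0,0,0.1],[0,0,0.1]], delta_pos=[[0.0003,-0.0055,0],[0.0003,-0.0055,0],[0.0003,-0.0055,0],[0.0003,-0.0055,0],[0.0003,-0.0055,0],[0.0003,-0.0055,0]], gripper=[0,0,0,0,0,0])

```text
time: 3.4
tool_pos: [0.5973, 0.0391, 0.2178]
tcp_rot: [1.318, 2.849, 0.007]
wrist_force: [2.9, 7.2, 2.5]
width: 0.158
grip_force: 32.3
```

```bash
cat >> h.py <<'E'
def st(ax=(.561,.078)):
    s=read_state();R=Ro.from_rotvec(s['tcp_rot']).as_matrix();p=np.array(s['tool_pos'])-[*ax,0]
    print(s['time'],'q1,6',s['q'][0],s['q'][5],'pos',s['tool_pos'],'yaw',np.arctan2(R[1,0],R[0,0]),'ax in tool',(-R.T@p)[:2],'r',np.hypot(*p[:2]),'pang',np.arctan2(p[1],p[0]),'F tool',R.T@s['wrist_force'],s['width'])
E
python3 -c "from h import *;st()"
```

```text
3.4 q1,6 0.022069797586706318 -0.6834933649218712 pos [0.59731038 0.03908194 0.21776889] yaw 2.27531882396507 ax in tool [ 0.05323294 -0.00352145] r 0.053226490338285866 pang -0.8200477647809034 F tool [ 3.58287388  6.84190869 -2.47609043] 0.1579092979601889
```

Emit:
jog_arm(turn=[[0,0,0.1],[0,0,0.1],[0,0,0.1],[0,0,0.1],[0,0,0.1],[0,0,0.1],[0,0,0.1],[0,0,0.1],[0,0,0.1],[0,0,0.1],[0,0,0.1],[0,0,0.1],[0,0,0.1],[0,0,0.1],[0,0,0.1]], delta_pos=[[0.0003,-0.0055,0],[0.0003,-0.0055,0],[0.0003,-0.0055,0],[0.0003,-0.0055,0],[0.0003,-0.0055,0],[0.0003,-0.0055,0],[0.0003,-0.0055,0],[0.0003,-0.0055,0],[0.0003,-0.0055,0],[0.0003,-0.0055,0],[0.0003,-0.0055,0],[0.0003,-0.0055,0],[0.0003,-0.0055,0],[0.0003,-0.0055,0],[0.0003,-0.0055,0]], gripper=[0,0,0,0,0,0,0,0,0,0,0,0,0,0,0])

```text
time: 4.65
tool_pos: [0.526, 0.043, 0.2178]
tcp_rot: [2.908, 1.186, 0.021]
wrist_force: [16.7, 6.8, -6.9]
width: 0.157
grip_force: 31.7
```

```bash
python3 -c "from h import *;st((.5613,.080))"
```

```text
4.65 q1,6 0.032128216957906915 0.8268782794099577 pos [0.52604944 0.04301806 0.21779371] yaw 0.7747754339386316 ax in tool [ 0.04850636 -0.00309291] r 0.05109076039498744 pang -2.3322295841978056 F tool [16.62084774  6.80074219  7.1773392 ] 0.1570647387464031
```

Emit:
jog_arm(turn=[[0,0,0.1],[0,0,0.1],[0,0,0.1],[0,0,0.1],[0,0,0.1],[0,0,0.1],[0,0,0.1],[0,0,0.1],[0,0,0.1],[0,0,0.1],[0,0,0.1],[0,0,0.1],[0,0,0.1],[0,0,0.1],[0,0,0.1]], delta_pos=[[0.0023,-0.0055,0],[0.0013,-0.0055,0],[0.0003,-0.0055,0],[0.0003,-0.0055,0],[0.0003,-0.0055,0],[0.0003,-0.0055,0],[0.0003,-0.0055,0],[0.0003,-0.0055,0],[0.0003,-0.0055,0],[0.0003,-0.0055,0],[0.0003,-0.0055,0],[0.0003,-0.0055,0],[0.0003,-0.0055,0],[0.0003,-0.0055,0],[0.0003,-0.0055,0]], gripper=[0,0,0,0,0,0,0,0,0,0,0,0,0,0,0])

```text
time: 5.9
tool_pos: [0.5247, 0.1142, 0.2177]
tcp_rot: [2.934, -1.112, 0.016]
wrist_force: [9.2, -14.7, 0.5]
width: 0.158
grip_force: 31.4
```

```bash
python3 -c "from h import *;st((.5613,.080))"
```

```text
5.9 q1,6 0.17355881738222556 2.472066745333443 pos [0.52472341 0.1141813  0.21770865] yaw -0.724418522377905 ax in tool [0.04769431 0.00124046] r 0.050062040565747555 pang 2.390033493041057 F tool [16.6036705   4.94211326 -0.27054812] 0.15757100033198848
```

Emit:
jog_arm(turn=[[0,0,0],[0,0,0],[0,0,0],[0,0,0],[0,0,0],[0,0,0],[0,0,-0.1208],[0,0,-0.1208],[0,0,-0.1208],[0,0,-0.1208],[0,0,-0.1208],[0,0,-0.1208],[0,0,-0.1208],[0,0,-0.1208],[0,0,-0.1208],[0,0,-0.1208],[0,0,-0.1208],[0,0,-0.1208],[0,0,-0.1208],[0,0,-0.1208]], delta_pos=[[0,0,0],[0,0,0],[0,0,0],[0,0,0],[0,0,-0.025],[0,0,-0.025],[0,0,0],[0,0,0],[0,0,0],[0,0,0],[0,0,0],[0,0,0],[0,0,0],[0,0,0],[0,0,0],[0,0,0],[0,0,0],[0,0,0],[0,0,0],[0,0,0]], gripper=[0.085,0.085,0.085,0.085,0.085,0.085,0.085,0.085,0.085,0.085,0.085,0.085,0.085,0.085,0.085,0.085,0.085,0.085,0.085,0.085])

```text
time: 7.57
tool_pos: [0.5206, 0.1184, 0.2661]
tcp_rot: [-2.772, -1.477, 0.001]
wrist_force: [-0.5, -0.0, 0.1]
width: 0.998
grip_force: 0.0
```

Emit:
jog_arm(turn=[[0,0,-0.1208],[0,0,-0.1208],[0,0,-0.1208],[0,0,-0.1208],[0,0,-0.1208],[0,0,-0.1208],[0,0,-0.1208],[0,0,-0.1208],[0,0,-0.1208],[0,0,-0.1208],[0,0,-0.1208],[0,0,-0.1208],[0,0,0],[0,0,0]], delta_pos=[[0,0,0],[0,0,0],[0,0,0],[0,0,0],[0,0,0],[0,0,0],[0,0,0],[0,0,0],[0,0,0],[0,0,0],[0,0,0],[0,0,0],[0,0,0],[0,0,0]], gripper=[0.085,0.085,0.085,0.085,0.085,0.085,0.085,0.085,0.085,0.085,0.085,0.085,0.085,0.085])

```text
time: 8.73
tool_pos: [0.5207, 0.1183, 0.2662]
tcp_rot: [-1.111, -2.938, 0.0]
wrist_force: [0.9, 0.1, 0.2]
width: 0.992
grip_force: 0.0
```

```bash
python3 - <<'E'
from h import *
st((.5635,.0795))
im=grab('top','t2')
cv2.imwrite('pics/c2.png',cv2.resize(im[90:240,190:340,::-1],None,fx=4,fy=4))
E
```

```text
8.7333 q1,6 0.17669133369925158 -0.6714173090466573 pos [0.52073175 0.11833328 0.26615381] yaw 2.4188579952237834 ax in tool [-0.05785999 -0.00078703] r 0.05776804404071802 pang 2.4043789811107525 F tool [-0.61357755  0.62418115 -0.23970675] 0.9921451055295245
```

View pics/c2.png

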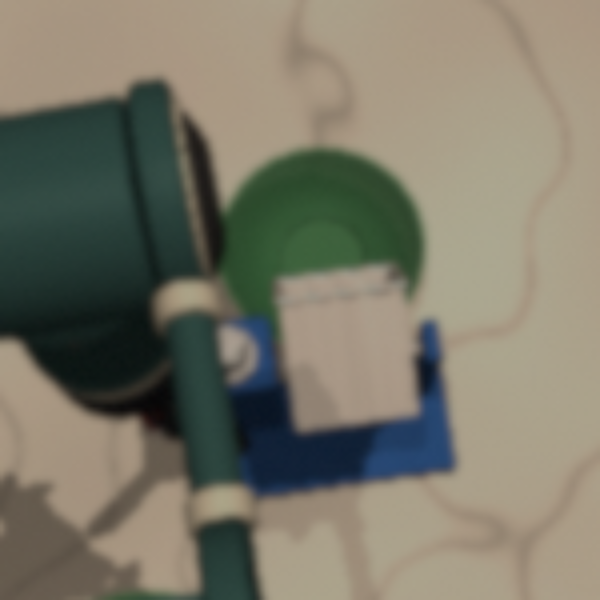

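The top crop shows the tin tipped past horizontal toward the dish, with the mouth at crop (340,280), which agrees with v of about 4.0. Next I'll regrip and turn on.

Emit:
jog_arm(turn=[[0,0,0],[0,0,0],[0,0,0],[0,0,0],[0,0,0],[0,0,0],[0,0,0],[0,0,0],[0,0,0],[0,0,0],[0,0,0.08],[0,0,0.08],[0,0,0.08],[0,0,0.08],[0,0,0.08],[0,0,0.08],[0,0,0.08],[0,0,0.08],[0,0,0.08],[0,0,0.08]], delta_pos=[[-0.003,0,0.008],[0,0,0.02],[0,0,0.02],[0,0,0],[0,0,0],[0,0,0],[0,0,0],[0,0,0],[0,0,0],[0,0,0],[-0.0002,0.0044,0],[-0.0002,0.0044,0],[-0.0002,0.0044,0],[-0.0002,0.0044,0],[-0.0002,0.0044,0],[-0.0002,0.0044,0],[-0.0002,0.0044,0],[-0.0002,0.0044,0],[-0.0002,0.0044,0],[-0.0002,0.0044,0]], gripper=[0.085,0.085,0.085,0.085,0,0,0,0,0,0,0,0,0,0,0,0,0,0,0,0])

```text
time: 10.45
tool_pos: [0.5617, 0.1337, 0.2193]
tcp_rot: [2.169, 2.272, -0.003]
wrist_force: [-4.3, -4.7, 4.2]
width: 0.159
grip_force: 29.7
```

```bash
python3 -c "from h import *;st((.5635,.0795))"
```

```text
10.45 q1,6 0.19152426366609057 0.14552109266527158 pos [0.56172255 0.13365895 0.219281  ] yaw 1.6174389327790535 ax in tool [-0.05376121 -0.00053309] r 0.05418810825115661 pang 1.603603677189657 F tool [-4.54651    -4.51349706 -4.23601732] 0.15937893202498188
```

Emit:
jog_arm(turn=[[0,0,0.07],[0,0,0.07],[0,0,0.07],[0,0,0.07],[0,0,0.07],[0,0,0.07],[0,0,0.07],[0,0,0.07],[0,0,0.07],[0,0,0.07],[0,0,0.07],[0,0,0.07],[0,0,0.07],[0,0,0.07],[0,0,0.07],[0,0,0.07],[0,0,0.07],[0,0,0.07],[0,0,0.07],[0,0,0.07]], delta_pos=[[-0.00015,0.0038,0],[-0.00015,0.0038,0],[-0.00015,0.0038,0],[-0.00015,0.0038,0],[-0.00015,0.0038,0],[-0.00015,0.0038,0],[-0.00015,0.0038,0],[-0.00015,0.0038,0],[-0.00015,0.0038,0],[-0.00015,0.0038,0],[-0.00015,0.0038,0],[-0.00015,0.0038,0],[-0.00015,0.0038,0],[-0.00015,0.0038,0],[-0.00015,0.0038,0],[-0.00015,0.0038,0],[-0.00015,0.0038,0],[-0.00015,0.0038,0],[-0.00015,0.0038,0],[-0.00015,0.0038,0]], gripper=[0,0,0,0,0,0,0,0,0,0,0,0,0,0,0,0,0,0,0,0])

```text
time: 12.12
tool_pos: [0.617, 0.091, 0.2193]
tcp_rot: [3.121, 0.342, -0.003]
wrist_force: [-4.6, -4.0, 4.9]
width: 0.158
grip_force: 29.3
```

```bash
python3 -c "from h import *;st((.5635,.0795))"
```

```text
12.1167 q1,6 0.10737084436369536 1.4601388527573085 pos [0.61695585 0.09100007 0.2192522 ] yaw 0.21857062975295272 ax in tool [-0.05428546 -0.00066348] r 0.05467887899445844 pang 0.21190243566806968 F tool [-5.40774103  2.86926304 -4.84938398] 0.1577736686289965
```

Emit:
jog_arm(turn=[[0,0,0.07],[0,0,0.07],[0,0,0.07],[0,0,0.07],[0,0,0.07],[0,0,0.07],[0,0,0.07],[0,0,0.07],[0,0,0.07],[0,0,0.07],[0,0,0.07],[0,0,0.07],[0,0,0.07],[0,0,0.07],[0,0,0],[0,0,0],[0,0,0],[0,0,0]], delta_pos=[[-0.00015,0.0038,0],[-0.00015,0.0038,0],[-0.00015,0.0038,0],[-0.00015,0.0038,0],[-0.00015,0.0038,0],[-0.00015,0.0038,0],[-0.00015,0.0038,0],[-0.00015,0.0038,0],[-0.00015,0.0038,0],[-0.00015,0.0038,0],[-0.00015,0.0038,0],[-0.00015,0.0038,0],[-0.00015,0.0038,0],[-0.00015,0.0038,0],[0,0,0],[0,0,0],[0,0,0],[0,0,0]], gripper=[0,0,0,0,0,0,0,0,0,0,0,0,0,0,0,0,0,0])

```text
time: 13.62
tool_pos: [0.6035, 0.0419, 0.2193]
tcp_rot: [2.918, -1.159, -0.0]
wrist_force: [-4.4, -3.5, 6.9]
width: 0.158
grip_force: 29.7
```

```bash
python3 - <<'E'
from h import *
st((.5635,.0795))
a=grab('top','t3');b=grab('side','s3')
a=cv2.resize(a[90:240,200:300,::-1],None,fx=4,fy=4)
b=cv2.resize(b[150:300,250:350,::-1],None,fx=4,fy=4)
cv2.imwrite('pics/c3.png',np.hstack([a,b]))
E
```

```text
13.6167 q1,6 0.029218845448036306 2.3566819397363834 pos [0.6034559  0.04192988 0.21925163] yaw -0.7560324074777316 ax in tool [-0.05499588 -0.00032331] r 0.05484513065666029 pang -0.7546339516158949 F tool [-0.83686196  5.55912451 -6.87139137] 0.15771478090787278
```

View pics/c3.png

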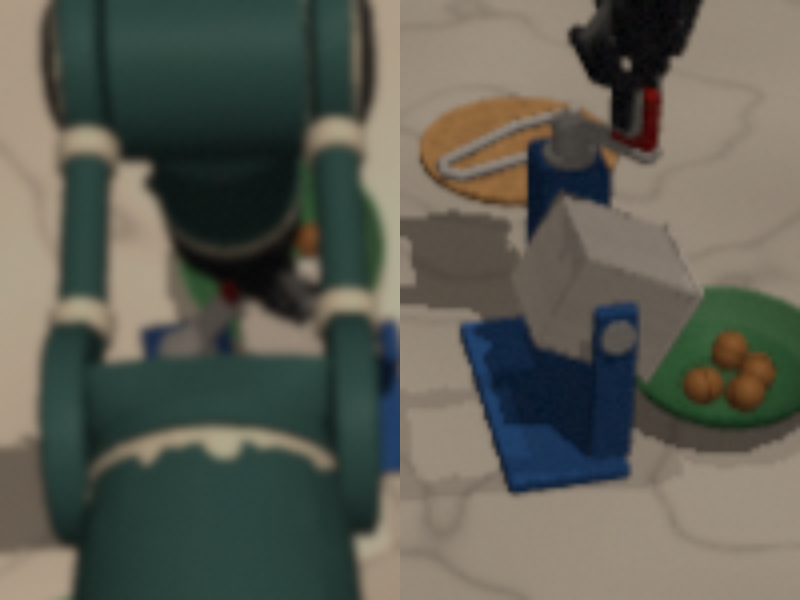

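The right crop (side view) shows all four walnuts together in the green dish near crop (735,375), with the tin tipped well over. Now I'll crank back anticlockwise.

Emit:
jog_arm(turn=[[0,0,-0.1],[0,0,-0.1],[0,0,-0.1],[0,0,-0.1],[0,0,-0.1],[0,0,-0.1],[0,0,-0.1],[0,0,-0.1],[0,0,-0.1],[0,0,-0.1],[0,0,-0.1],[0,0,-0.1],[0,0,-0.1],[0,0,-0.1],[0,0,-0.1],[0,0,-0.1],[0,0,-0.1],[0,0,-0.1],[0,0,-0.1],[0,0,-0.1]], delta_pos=[[-0.0003,-0.0055,0],[-0.0003,-0.0055,0],[-0.0003,-0.0055,0],[-0.0003,-0.0055,0],[-0.0003,-0.0055,0],[-0.0003,-0.0055,0],[-0.0003,-0.0055,0],[-0.0003,-0.0055,0],[-0.0003,-0.0055,0],[-0.0003,-0.0055,0],[-0.0003,-0.0055,0],[-0.0003,-0.0055,0],[-0.0003,-0.0055,0],[-0.0003,-0.0055,0],[-0.0003,-0.0055,0],[-0.0003,-0.0055,0],[-0.0003,-0.0055,0],[-0.0003,-0.0055,0],[-0.0003,-0.0055,0],[-0.0003,-0.0055,0]], gripper=[0,0,0,0,0,0,0,0,0,0,0,0,0,0,0,0,0,0,0,0])

```text
time: 15.38
tool_pos: [0.5813, 0.1309, 0.2192]
tcp_rot: [2.547, 1.834, -0.003]
wrist_force: [-2.5, -9.1, 5.9]
width: 0.164
grip_force: 29.7
```

```bash
python3 -c "from h import *;st((.5635,.0795))"
```

```text
15.3833 q1,6 0.18191140469468237 0.5058220604469226 pos [0.58126019 0.13091814 0.21921083] yaw 1.2482249088867308 ax in tool [-0.05364227 -0.0008722 ] r 0.054398988482591004 pang 1.2382190199217449 F tool [-9.41934645  0.48200641 -5.88085695] 0.16409249060350795
```

Emit:
jog_arm(turn=[[0,0,-0.1],[0,0,-0.1],[0,0,-0.1],[0,0,-0.1],[0,0,-0.1],[0,0,-0.1],[0,0,-0.1],[0,0,-0.1],[0,0,-0.1],[0,0,-0.1],[0,0,-0.1],[0,0,-0.1],[0,0,-0.1],[0,0,-0.1],[0,0,-0.1],[0,0,-0.1],[0,0,-0.1],[0,0,-0.1],[0,0,-0.1],[0,0,-0.1]], delta_pos=[[-0.0013,-0.0055,0],[-0.0008,-0.0055,0],[-0.0003,-0.0055,0],[-0.0003,-0.0055,0],[-0.0003,-0.0055,0],[-0.0003,-0.0055,0],[-0.0003,-0.0055,0],[-0.0003,-0.0055,0],[-0.0003,-0.0055,0],[-0.0003,-0.0055,0],[-0.0003,-0.0055,0],[-0.0003,-0.0055,0],[-0.0003,-0.0055,0],[-0.0003,-0.0055,0],[-0.0003,-0.0055,0],[-0.0003,-0.0055,0],[-0.0003,-0.0055,0],[-0.0003,-0.0055,0],[-0.0003,-0.0055,0],[-0.0003,-0.0055,0]], gripper=[0,0,0,0,0,0,0,0,0,0,0,0,0,0,0,0,0,0,0,0])

```text
time: 17.05
tool_pos: [0.5096, 0.0737, 0.2193]
tcp_rot: [-0.167, 3.134, 0.001]
wrist_force: [0.7, 0.4, 1.9]
width: 0.157
grip_force: 29.3
```

```bash
python3 -c "from h import *;st((.5635,.0795))"
```

```text
17.05 q1,6 0.09477849908853603 -1.5828190451712343 pos [0.50956582 0.07369611 0.2192547 ] yaw -3.0350490875446625 ax in tool [-0.05360179 -0.00010948] r 0.054245560775447725 pang -3.0343945612268657 F tool [-0.71523454  0.30930427 -1.93277651] 0.15708864208440543
```

Emit:
jog_arm(turn=[[0,0,-0.1],[0,0,-0.1],[0,0,-0.1],[0,0,-0.1],[0,0,-0.1],[0,0,-0.1],[0,0,-0.1],[0,0,-0.1],[0,0,0],[0,0,0],[0,0,0],[0,0,0],[0,0,0],[0,0,0],[0,0,0]], delta_pos=[[-0.0003,-0.0055,0],[-0.0003,-0.0055,0],[-0.0003,-0.0055,0],[-0.0003,-0.0055,0],[-0.0003,-0.0055,0],[-0.0003,-0.0055,0],[-0.0003,-0.0055,0],[-0.0003,-0.0055,0],[0,0,0],[0,0,0],[0,0,0],[0,0,0],[0,0,0],[0,0,-0.025],[0,0,-0.025]], gripper=[0,0,0,0,0,0,0,0,0,0.085,0.085,0.085,0.085,0.085,0.085])

```text
time: 18.3
tool_pos: [0.5274, 0.0359, 0.2663]
tcp_rot: [1.364, -2.825, -0.003]
wrist_force: [1.1, -0.1, 0.9]
width: 0.983
grip_force: 0.0
```

Emit:
jog_arm(turn=[[0,0,0.1208],[0,0,0.1208],[0,0,0.1208],[0,0,0.1208],[0,0,0.1208],[0,0,0.1208],[0,0,0.1208],[0,0,0.1208],[0,0,0.1208],[0,0,0.1208],[0,0,0.1208],[0,0,0.1208],[0,0,0.1208]], delta_pos=[[0,0,0],[0,0,0],[0,0,0],[0,0,0],[0,0,0],[0,0,0],[0,0,0],[0,0,0],[0,0,0],[0,0,0],[0,0,0],[0,0,0],[0,0,0]], gripper=[0.085,0.085,0.085,0.085,0.085,0.085,0.085,0.085,0.085,0.085,0.085,0.085,0.085])

```text
time: 19.38
tool_pos: [0.529, 0.0359, 0.268]
tcp_rot: [-1.043, -2.963, 0.0]
wrist_force: [0.4, -1.0, 0.3]
width: 0.994
grip_force: 0.0
```

Emit:
jog_arm(turn=[[0,0,0.1208],[0,0,0.1208],[0,0,0.1208],[0,0,0.1208],[0,0,0.1208],[0,0,0.1208],[0,0,0.1208],[0,0,0.1208],[0,0,0.1208],[0,0,0.1208],[0,0,0.1208],[0,0,0.1208],[0,0,0.1208],[0,0,0]], delta_pos=[[0,0,0],[0,0,0],[0,0,0],[0,0,0],[0,0,0],[0,0,0],[0,0,0],[0,0,0],[0,0,0],[0,0,0],[0,0,0],[0,0,0],[0,0,0],[0,0,0]], gripper=[0.085,0.085,0.085,0.085,0.085,0.085,0.085,0.085,0.085,0.085,0.085,0.085,0.085,0.085])

```text
time: 20.55
tool_pos: [0.529, 0.0359, 0.268]
tcp_rot: [-2.831, -1.363, 0.0]
wrist_force: [-0.5, 0.5, -0.3]
width: 0.988
grip_force: 0.0
```

```bash
python3 -c "from h import *;st((.5635,.0795))"
```

```text
20.55 q1,6 0.020768496527590753 0.6941016528260477 pos [0.5290143  0.03587079 0.26801678] yaw 0.8974808871211667 ax in tool [ 0.05567536 -0.00019862] r 0.05561269133562052 pang -2.239672567257897 F tool [ 0.09010687 -0.64885027  0.34025938] 0.9879610962567754
```

Emit:
jog_arm(turn=[[0,0,0],[0,0,0],[0,0,0],[0,0,0],[0,0,0],[0,0,0],[0,0,0],[0,0,0],[0,0,0],[0,0,0],[0,0,-0.1],[0,0,-0.1],[0,0,-0.1],[0,0,-0.1],[0,0,-0.1],[0,0,-0.1],[0,0,-0.1],[0,0,-0.1],[0,0,-0.1],[0,0,-0.1]], delta_pos=[[0,0,0.01],[0,0,0.02],[0,0,0.02],[0,0,0],[0,0,0],[0,0,0],[0,0,0],[0,0,0],[0,0,0],[0,0,0],[0.0003,0.0055,0],[0.0003,0.0055,0],[0.0003,0.0055,0],[0.0003,0.0055,0],[0.0003,0.0055,0],[0.0003,0.0055,0],[0.0003,0.0055,0],[0.0003,0.0055,0],[0.0003,0.0055,0],[0.0003,0.0055,0]], gripper=[0.085,0.085,0.085,0.085,0,0,0,0,0,0,0,0,0,0,0,0,0,0,0,0])

```text
time: 22.22
tool_pos: [0.5819, 0.0271, 0.2193]
tcp_rot: [1.82, 2.56, 0.001]
wrist_force: [-1.1, 0.0, 3.3]
width: 0.159
grip_force: 33.2
```

```bash
python3 -c "from h import *;st((.5635,.0795))"
```

```text
22.2167 q1,6 0.003714172630959455 -0.3310858598392457 pos [0.58193477 0.02714316 0.21930493] yaw 1.9055110304761769 ax in tool [ 0.05553687 -0.00045756] r 0.055507467641174174 pang -1.2322532141474354 F tool [ 0.37128766 -0.99378109 -3.31706613] 0.15932962956076438
```

Emit:
jog_arm(turn=[[0,0,-0.1],[0,0,-0.1],[0,0,-0.1],[0,0,-0.1],[0,0,-0.1],[0,0,-0.1],[0,0,-0.1],[0,0,-0.1],[0,0,-0.1],[0,0,-0.1],[0,0,-0.1],[0,0,-0.1],[0,0,0],[0,0,0]], delta_pos=[[0.0003,0.0055,0],[0.0003,0.0055,0],[0.0003,0.0055,0],[0.0003,0.0055,0],[0.0003,0.0055,0],[0.0003,0.0055,0],[0.0003,0.0055,0],[0.0003,0.0055,0],[0.0003,0.0055,0],[0.0003,0.0055,0],[0.0003,0.0055,0],[0.0003,0.0055,0],[0,0,0],[0,0,0]], gripper=[0,0,0,0,0,0,0,0,0,0,0,0,0,0])

```text
time: 23.38
tool_pos: [0.6189, 0.0771, 0.2193]
tcp_rot: [0.067, 3.139, -0.001]
wrist_force: [-0.2, -1.0, 3.8]
width: 0.154
grip_force: 33.4
```

```bash
python3 -c "from h import *;st((.5635,.0795))"
```

```text
23.3833 q1,6 0.08420705190852841 -1.443670734260929 pos [0.61892066 0.0770527  0.2193055 ] yaw 3.0988529722145883 ax in tool [0.05584517 0.00014185] r 0.05547466712451872 pang -0.04412991740674127 F tool [ 0.13970327 -1.02602927 -3.77967244] 0.15353528200400696
```

The crank is at about 0.18, which puts the tin at about 0.05 rad. I'll release, lift and check.

Emit:
jog_arm(turn=[[0,0,0],[0,0,0],[0,0,0],[0,0,0],[0,0,0],[0,0,0],[0,0,0],[0,0,0],[0,0,0],[0,0,0],[0,0,0],[0,0,0],[0,0,0],[0,0,0],[0,0,0],[0,0,0],[0,0,0]], delta_pos=[[0,0,0],[0,0,0],[0,0,0],[0,0,0],[0,0,0],[0,0,-0.02],[0,0,-0.03],[0,0,-0.03],[0,0,-0.03],[0,0.03,0],[0,0.03,0],[0,0.03,0],[0,0.03,0],[0,0.03,0],[0,0.03,0],[0,0.03,0],[0,0,0]], gripper=[0.085,0.085,0.085,0.085,0.085,0.085,0.085,0.085,0.085,0.085,0.085,0.085,0.085,0.085,0.085,0.085,0.085])

```text
time: 24.8
tool_pos: [0.6261, 0.2924, 0.3274]
tcp_rot: [-0.058, -3.14, -0.004]
wrist_force: [-0.7, -0.3, 0.2]
width: 0.992
grip_force: 0.0
```

```bash
python3 - <<'E'
from h import *
st((.5635,.0795))
a=grab('top','t4');b=grab('side','s4')
a=cv2.resize(a[90:240,215:315,::-1],None,fx=4,fy=4)
b=cv2.resize(b[150:300,260:360,::-1],None,fx=4,fy=4)
cv2.imwrite('pics/c4.png',np.hstack([a,b]))
E
```

```text
24.8 q1,6 0.3993270810355122 -1.1349737567930969 pos [0.6260976  0.29238458 0.32735341] yaw 3.1047159086681217 ax in tool [ 0.05432203 -0.21596361] r 0.22189705508507163 pang 1.2848119689533188 F tool [ 0.71861235 -0.34128823 -0.22992979] 0.9918430360002586
```

View pics/c4.png

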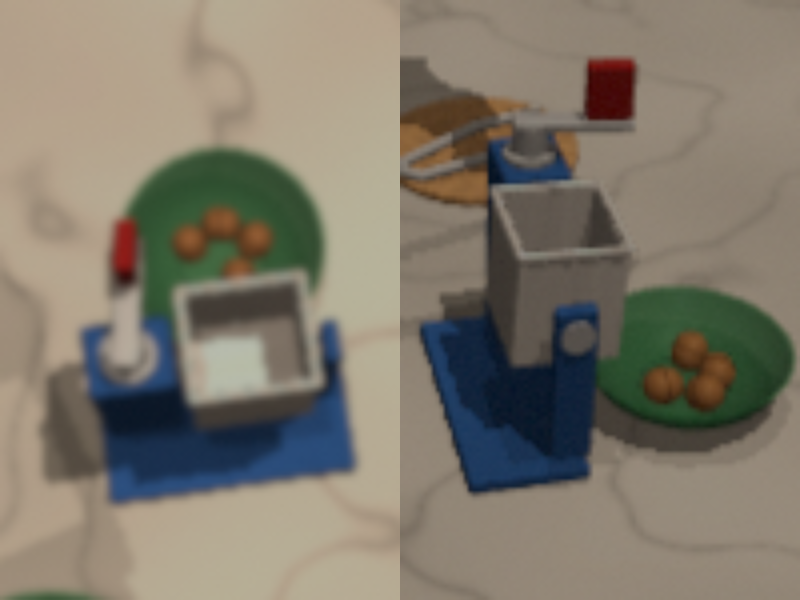

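The two crops show the tin upright and empty, all four walnuts near the middle of the dish (top crop (222,240)), the crank free and the arm clear. I'll hand the job in.

```bash
python3 -c "from h import *;print(ticket.finish_job())"
```

```text
the job is handed in; nothing more can be done
None
```

The job is handed in: the last pictures show all four walnuts in the small green dish, the empty tin upright again, and the arm clear of everything; the hand-in returned no verdict.

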